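# Close the carry caddy and lift it level

## Robot

A 7-joint arm with a two-finger parallel gripper is mounted at the origin on a cart in front of the work surface, level with it; the furniture and walls round the work are solid. World frame = base frame: x ahead of the robot, y to its left, z up, the work surface at z = 0. Lengths are in m, angles in rad, forces in N, time in s.
With the tool pointing down it reaches from about 0.35 to 0.9 m from the base axis. Payload 19.9 kg.
Tool frame: the origin (TCP) lies at the very end of the fingers, on their centre line; the grasp point (between the pads) lies 19 mm behind it (ctrl.tcp_to_grasp is the distance from the TCP to the grasp point, in m); z points along the fingers, y is the line along which they close (so a half turn about z gives the same grasp; the last joint's range is limited). The gripper opens to 94 mm and grips with 3 to 60 N. Pads are 16 mm wide; open, the fingers measure 119 mm over their backs; the gripper's body (75 mm by 177 mm) begins 78 mm behind the grasp point.
Start: joints at [-1.327, 0.417, -0.01, 1.614, 0.005, 1.111, -0.053], TCP at [0.176, 0.6, 0.205] pointing down, gripper open.
Joint ranges: [-2.81, 2.81], [-0.39, 2.02], [-1.27, 1.25], [0.06, 2.57], [-1.19, 4.33], [0.19, 2], [-2.82, 2.82]. Speed limits (rad/s): [1.89, 1.89, 2.39, 2.39, 3.01, 3.01, 3.01].

## Interface

Orientations are given as [roll, pitch, yaw] about the fixed x, y, z axes, in that order (R = Rz(yaw) Ry(pitch) Rx(roll)).
In Python, from station import ctrl gives the robot as it stands.
- The arm moves only by the tool play_rows, never from a script. Its argument "increments" is a list of rows, each a list of 3 entries, a list of its own where there are three numbers: the finger opening in cm, from 0 to 9.4, then the shift along the world's x, y, z in cm, then the turn, a rotation vector about the world's x, y, z in degrees. In form: [[claw, [dx, dy, dz], [wx, wy, wz]], ...]. A call has 1 to 5 rows; each row shifts and turns the commanded pose from where the row before left it; what a row does not reach is not made up. A row lasts 1/12 s, in which the tool goes at most 41.7 mm and 7.16 degrees, less where a joint would pass 70% of its speed; a pose out of reach is approached as far as the arm can. A call is refused whole if a number of a shift passes 4.17 or a number of a turn 7.16, either way. A call with a gripper value outside its range is refused whole. The fingers move at their own pace and stop on an object; "force" is the grip in N (left out, the last holds). Time passes only in rows, so rows that do not move let the fingers close. It gives the time, the measured TCP pose, the force, the opening and the grip force at its end, in the units of the state.
- ctrl.sense(): the state, without advancing time (a new reading comes with each control period).
- ctrl.read_camera(name): name is "side" or "top" or "wrist"; returns a dict with "frame" (480x640x3 uint8, blue, green, red), "intrinsics" (3x3 intrinsics, pixels), "world_to_cam" (4x4, takes a point from world to camera coordinates). Camera axes: x right, y down, z forward; pixel columns grow to the right and rows downward; lengths in m; the calibration is good to about 2 mm. A picture is of the moment at which its call begins. There is no depth.
- ctrl.hand_in(): hands the job in; it is judged then, once.
The state is a dict: "time": time; "joint_pos": joint angles; "joint_velocities": joint speeds; "effort": joint torques, N m; "tcp_pos": TCP position; "orientation": TCP orientation; "force": force on the tool from outside, world axes, zero at the start; "moment": the same for the moment, N m; "gripper_width": finger opening in m; "grip_force": force on a finger pad.
Only numpy, scipy, OpenCV 4.12 (cv2) and the standard library are available. Lean on these libraries where they do the work, as an engineer would, in place of code of your own. Each camera call takes 0.05 s, during which the arm holds its last target. There are 200 camera calls.

## Task

The packing caddy on the wooden bench riser stands with both of its covers open. Press each cover down until its catch snaps and holds it shut, then take the caddy by its carrying handle, lift it until it is about 12 cm clear of the riser, and keep it there steady and level with both covers still shut. Finish while holding it in the air: do not put it down or let go, do not tip it on the way, and leave the other things where they stand.

Things in the scene. Friction and masses are not known exactly. Their poses are not given: they have to be found in the camera images.
- riser: bench riser the caddy stands on: fixed wooden board 390 mm (x) by 700 mm (y), 16 mm thick, on four legs, its top face 128 mm above the bench; padded mailers are stowed under it. Origin: on the bench under the board's centre
- caddy: grey open-topped carry caddy, 150 mm along its x, 190 mm along its y, walls 56 mm high, loose on the riser, 0.75 to 1 kg with its contents, which are fast inside. Origin: centre of its underside; z up. A 20 mm wide spine runs along x through the middle, dividing it into a left (+y) and a right (-y) bay, each with a hinged cover; over the spine stands the carrying handle
- handle_grip (a point): middle of the caddy's black carrying handle: a fixed bar along the caddy's x, 124 mm long, 16 mm wide (along the caddy's y) and 16 mm tall, its centre 102 mm above the caddy's underside; a post at each end, 100 mm clear between the posts, 35 mm clear between the bar and the spine. The centre of mass lies below it, 10 to 14 mm to +y. Axes as the caddy's
- cover_left (a joint): angle (rad) of the left (+y) bay's cover: 0 shut flat, up to 0.9 open. Stiff plate 148 mm along x, 83 mm from hinge to free edge, 4 mm thick; hinge along x, 10 mm to +y of the caddy's middle, 57 mm above its underside; the free edge swings up towards the handle. A weak spring opens it; in the last 0.1 rad a snap catch takes 3 to 8 N (50 mm from the hinge), then holds it at 0
- cover_right (a joint): the same for the cover over the right (-y) bay, mirror image: hinge 10 mm to -y of the middle
- cover_left_pad (a point): point on the top face of the left cover, 50 mm from its hinge, midway along it; a good place to press. With the cover shut it is 60 mm to +y of the caddy's middle and 59 mm above its underside. Its z is the face's normal
- cover_right_pad (a point): the same on the right cover, 60 mm to -y of the caddy's middle when shut
- tape_roll: bystander: tan roll of packing tape lying flat, 116 mm across, 48 mm high; origin under its centre
- label_roll: bystander close to the caddy: small white roll of labels standing on end, 72 mm across, 52 mm high; origin under its centre
- note_block: bystander close to the caddy: block of sticky notes, 75x76x26 mm; origin under its centre
- carton: bystander: small taped cardboard carton, 113x165x68 mm; origin under its centre
- terminal: bystander: black handheld terminal lying face up, 149x72x23 mm; origin under its centre
- flask_navy: bystander: dark green drinking flask, 72 mm across, 250 mm high; origin under its centre
- mug2: bystander: dark mug, 88x126x106 mm; origin under its middle

How it is judged:
On the way, in this order (a step that is already met when the one before it is completed fails the run):
1. both covers are snapped shut while the caddy still stands on the riser (value of joint each of cover_left, cover_right below 0.05 rad and height (world z) of caddy below 0.138 m), for 0.2 s.
2. the caddy is carried by the handle, level, well clear of the riser, covers still shut (height (world z) of caddy above 0.208 m and angle between caddy's own z axis and vertical below 0.14 rad and value of joint each of cover_left, cover_right below 0.05 rad and contact force between the fingers and carry_handle above 5 N), for 0.5 s.
At the end, for the whole second after the job is handed in: The fingers hold the caddy by its handle, its underside 8 to 20 cm above the riser's top (208 to 328 mm above the bench), within 0.14 rad (8 degrees) of level, at rest (under 3 cm/s and 0.2 rad/s), both covers shut (under 0.05 rad), nothing else touching it (all of step 2 and height (world z) of caddy below 0.328 m and linear speed of caddy below 0.03 m/s and angular speed of caddy below 0.2 rad/s and contact force between caddy and tape_roll below 0.5 N and contact force between caddy and label_roll below 0.5 N and contact force between caddy and note_block below 0.5 N and contact force between caddy and carton below 0.5 N and contact force between caddy and terminal below 0.5 N and contact force between caddy and flask_navy below 0.5 N and contact force between caddy and mug2 below 0.5 N and contact force between caddy and riser below 0.5 N); the arm keeps its last pose, push and grip.
It fails at once if the caddy is tipped by more than 0.35 rad (angle between caddy's own z axis and vertical above 0.35 rad).
It fails at once if a bystander is moved by more than 3 cm (distance of any of tape_roll, label_roll, note_block, carton, terminal, flask_navy, mug2 from where it was at the start of the episode above 0.03 m).
It also fails if it takes over 54 s, if anything falls off the work surface, if the arm or the gripper's body presses on something with over 40 N, if the wrist force passes 120 N, or if a joint passes its speed limit or range.

## Working session

There is one attempt and no reset: what is moved stays moved. The work goes in short steps, Python scripts to look and compute and a tool call to move; the robot and the scene stay as the last step left them, time stands still between calls to the robot, and variables do not carry over. Pictures are saved under pics/ and viewed, at most 10 in all, crops included, and the job is handed in when it is done.

Besides the shell and the picture viewer there is one more tool, called after ">>>" as name([rows], argument=value, ...), one row to a line, values as JSON. play_rows: Moves the arm, as the interface text tells. Its arguments: {"type":"object","properties":{"increments":{"type":"array","items":{"type":"array"}},"force":{"type":"number"}},"required":["increments"]}

```bash
mkdir -p pics; ls
python3 - <<'E'
from station import ctrl
import cv2,numpy as np,pickle
d={}
for n in("side","top","wrist"):
    c=ctrl.read_camera(n); d[n]=c; cv2.imwrite(f"pics/{n}0.png",c["frame"])
    W=c["world_to_cam"];print(n,np.round(-W[:3,:3].T@W[:3,3],3),np.round(W[2,:3],2),c["intrinsics"][0])
pickle.dump(d,open("c0.pkl","wb"))
s=ctrl.sense();print({k:np.round(v,3) for k,v in s.items()},ctrl.tcp_to_grasp)
E
```

```text
pics
side [-0.501  0.363  1.572] [ 0.58 -0.16 -0.8 ] [610.79646835   0.         317.28546199]
top [0.296 0.111 1.947] [ 0.13 -0.01 -0.99] [524.78629607   0.         320.01476743]
wrist [0.109 0.619 0.384] [ 0.23 -0.07 -0.97] [345.42619347   0.         318.02463078]
{'time': np.float64(0.15), 'joint_pos': array([-1.327,  0.418, -0.01 ,  1.614,  0.005,  1.111, -0.053]), 'joint_velocities': array([-0.001, -0.002,  0.003,  0.001, -0.001, -0.001, -0.   ]), 'effort': array([ 0.0000e+00, -8.5153e+01,  6.3800e-01, -4.2614e+01, -4.9000e-02,
        1.7000e-02, -0.0000e+00]), 'tcp_pos': array([0.176, 0.6  , 0.205]), 'orientation': array([-3.141,  0.   ,  2.857]), 'force': array([ 0.428,  0.146, -0.295]), 'moment': array([ 0.04 , -0.027, -0.049]), 'grip_force': np.float64(0.0), 'gripper_width': np.float64(0.094)} 0.0188
```

View pics/top0.png

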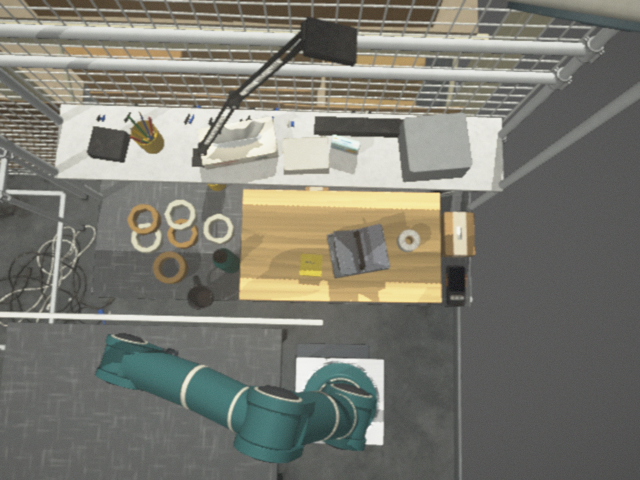

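View pics/side0.png

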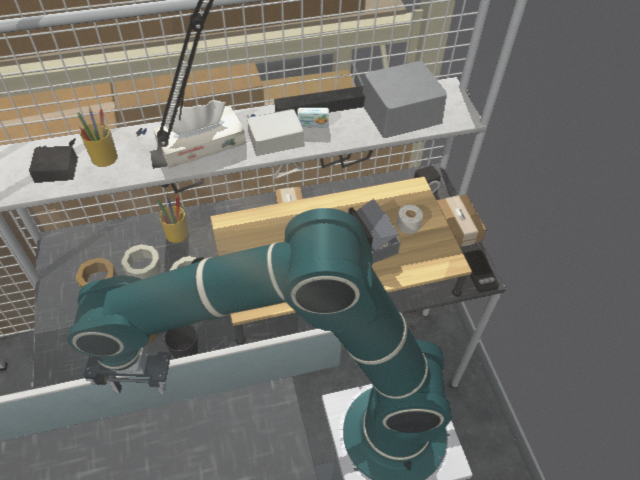

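The top view shows the caddy near pixel (358,250), with its handle roughly along world x. The label roll is at (409,240), the notes at (311,264), and a barrier runs along row 320 from column 0 to 322. The side view shows the same layout, with the caddy at (377,230) partly behind the arm.

Run:
```python
import cv2,pickle,numpy as np
d=pickle.load(open("c0.pkl","rb"))
a=cv2.resize(d["top"]["frame"][210:290,290:390],None,fx=8,fy=8,interpolation=cv2.INTER_CUBIC)[:600]
a=cv2.resize(d["top"]["frame"][215:285,315:390],(600,560),interpolation=cv2.INTER_CUBIC)
cv2.imwrite("pics/tc.png",a)
b=cv2.resize(d["side"]["frame"][190:270,340:430],(675,600),interpolation=cv2.INTER_CUBIC)
cv2.imwrite("pics/sc.png",b)
```

```text
(no output)
```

View pics/tc.png

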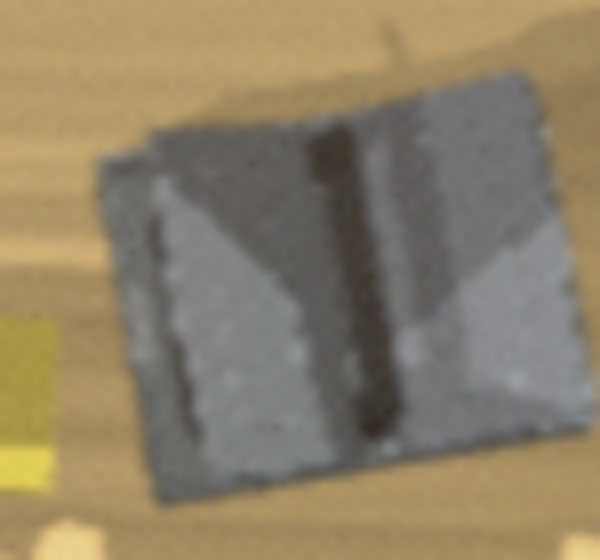

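View pics/sc.png

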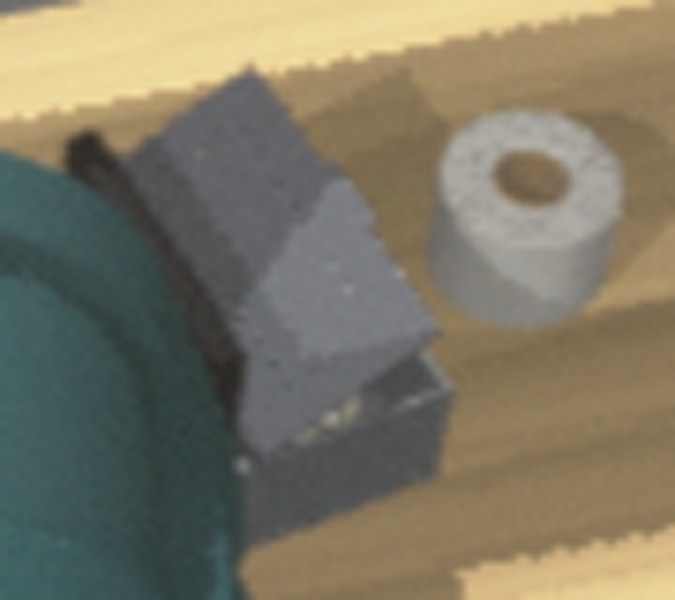

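The crops show the handle as a dark bar. In the top image it runs from about (356.6,231) to (362.5,269.4), and in the side image from (351.3,208.7) to (370,243.3). Both covers are open.

```bash
cat > h.py <<'E'
import numpy as np,cv2
def P(c): return c["intrinsics"]@c["world_to_cam"][:3]
def tri(a,p,b,q):
    X=cv2.triangulatePoints(P(a),P(b),np.array(p,float).reshape(2,1),np.array(q,float).reshape(2,1));X=(X[:3]/X[3]).ravel()
    e=[np.round(proj(c,X)-u,1) for c,u in((a,p),(b,q))];return X,e
def proj(c,X):
    u=P(c)@np.r_[X,1];return u[:2]/u[2]
def ray(c,p,z):
    R=c["world_to_cam"];o=-R[:3,:3].T@R[:3,3];d=R[:3,:3].T@np.linalg.solve(c["intrinsics"],[p[0],p[1],1]);return o+d*(z-o[2])/d[2]
E
python3 - <<'E'
from h import *;import pickle
d=pickle.load(open("c0.pkl","rb"));t,s=d["top"],d["side"];np.set_printoptions(precision=3,suppress=True)
A=tri(t,(357,231.5),s,(351.3,208.7));B=tri(t,(362.3,268.7),s,(370,243.3))
print("handle",A,B,np.linalg.norm(A[0]-B[0]))
print("barrier end",tri(t,(322,322),s,(340,333)))
print("handle z=.238",ray(t,(357,231.5),.238),ray(t,(362.3,268.7),.238))
print("riser corners",[ray(t,p,.128) for p in((242,191),(440,191),(441,302),(240,300))])
# caddy base corners: top crop near-left (165,500), near right (588,430)
print("near edge z .184",[ray(t,(315+x/8,215+y/8),.184) for x,y in((165,500),(588,430),(100,160))])
print("label",ray(t,(409,240),.18),"note",ray(t,(311,264),.154), "lamp/shelf front",tri(t,(55,178),s,(0,205)),tri(t,(500,190),s,(480,128)))
print("flask",[ray(t,p,.25) for p in((224,261),)])
E
```

```text
handle (array([ 0.583, -0.035,  0.23 ]), [array([0.2, 0.1]), array([-0.2, -0. ])]) (array([ 0.461, -0.056,  0.214]), [array([0.1, 0. ]), array([-0.1, -0. ])]) 0.12453297838463857
barrier end (array([0.282, 0.072, 0.07 ]), [array([-0.4, -0.1]), array([0.4, 0. ])])
handle z=.238 [ 0.582 -0.034  0.238] [ 0.459 -0.053  0.238]
riser corners [array([0.733, 0.367, 0.128]), array([ 0.755, -0.337,  0.128]), array([ 0.361, -0.339,  0.128]), array([0.349, 0.356, 0.128])]
near edge z .184 [array([0.432, 0.031, 0.184]), array([ 0.466, -0.147,  0.184]), array([0.576, 0.062, 0.184])]
label [ 0.567 -0.217  0.18 ] note [0.478 0.115 0.154] lamp/shelf front (array([0.697, 0.892, 0.367]), [array([4.5, 0.8]), array([-4. , -0.8])]) (array([ 0.714, -0.471,  0.334]), [array([-1.6, -0.7]), array([ 1.3, -0. ])])
flask [array([0.47 , 0.397, 0.25 ])]
```

>>> play_rows([
  [0,[1.5,-2,3],[0,0,1.3]],
  [0,[1.5,-2,3],[0,0,1.3]],
  [0,[1.5,-2,3],[0,0,1.3]],
  [0,[1.5,-2,3],[0,0,1.3]],
  [0,[1.5,-2,3],[0,0,1.3]],
])

```text
time: 0.57
tcp_pos: [0.2511, 0.4985, 0.3567]
orientation: [-3.141, -0.0, 2.971]
force: [0.2, -0.1, 0.2]
gripper_width: 0.0644
grip_force: 0.0
```

>>> play_rows([
  [0,[1.5,-3,0],[0,0,1.3]],
  [0,[1.5,-3,0],[0,0,1.3]],
  [0,[1.5,-3,0],[0,0,1.3]],
  [0,[1.5,-3,0],[0,0,1.3]],
  [0,[1.5,-3,0],[0,0,1.3]],
])

```text
time: 0.98
tcp_pos: [0.326, 0.3481, 0.3553]
orientation: [-3.142, -0.0, 3.085]
force: [1.1, 0.7, 0.6]
gripper_width: 0.0307
grip_force: 0.0
```

>>> play_rows([
  [0,[1.2,-3.5,0.5],[0,0,1.3]],
  [0,[1.2,-3.5,0.5],[0,0,1.3]],
  [0,[1.2,-3.5,0.5],[0,0,1.3]],
  [0,[1.2,-3.5,0],[0,0,1.3]],
  [0,[1.2,-3.5,0],[0,0,1.3]],
])

```text
time: 1.4
tcp_pos: [0.3858, 0.1729, 0.3707]
orientation: [3.141, 0.0, -3.085]
force: [1.5, -0.8, 0.4]
gripper_width: 0.0005
grip_force: 0.0
```

>>> play_rows([
  [0,[1.2,-3.5,0],[0,0,1.3]],
  [0,[1.2,-3.5,0],[0,0,1.3]],
  [0,[1.2,-3.5,0],[0,0,1.3]],
  [0,[1.2,-3,0],[0,0,1.3]],
  [0,[1.2,-3,0],[0,0,1.3]],
])

```text
time: 1.82
tcp_pos: [0.4457, 0.0079, 0.3706]
orientation: [3.141, 0.0, -2.972]
force: [-0.0, 0.9, -0.6]
gripper_width: 0.0004
grip_force: 0.0
```

>>> play_rows([
  [0,[0,0,0],[0,0,0]],
  [0,[0,0,0],[0,0,0]],
  [0,[0,0,0],[0,0,0]],
])

```text
time: 2.07
tcp_pos: [0.4454, 0.0103, 0.3703]
orientation: [3.142, -0.0, -2.973]
force: [-0.3, 0.2, 0.1]
gripper_width: 0.0006
grip_force: 0.0
```

Run:
```python
from station import ctrl
import cv2,pickle
c={n:ctrl.read_camera(n) for n in("wrist","side","top")};pickle.dump(c,open("c1.pkl","wb"))
cv2.imwrite("pics/w1.png",c["wrist"]["frame"]);s=ctrl.sense();print(s["tcp_pos"],s["orientation"],s["joint_pos"])
```

```text
[0.44537631 0.0107591  0.37038307] [ 3.14158380e+00 -8.54424543e-05 -2.97103839e+00] [-0.67429413 -0.06113315  0.55661685  1.80556472  0.03282506  1.38813303
  1.61686744]
```

View pics/w1.png

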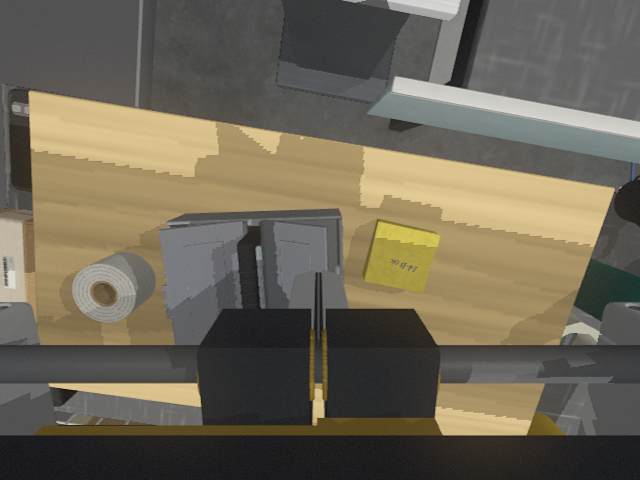

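The wrist view shows the caddy at about (165–342, 210–310) with its near wall almost horizontal in the image. The near handle end is at about (251,230), the labels at (112,287), and the notes at (402,256).

Run:
```python
from h import *;import pickle
d=pickle.load(open("c0.pkl","rb"));e=pickle.load(open("c1.pkl","rb"));t,s,w=d["top"],d["side"],e["wrist"];np.set_printoptions(precision=3,suppress=True)
# dark handle in top by mask
for c,(x0,x1,y0,y1) in((t,(345,372,225,278)),(w,(225,270,205,318))):
    g=c["frame"][y0:y1,x0:x1].max(2);m=(g<62).astype(np.uint8)
    n,l,st,ce=cv2.connectedComponentsWithStats(m);i=1+st[1:,4].argmax();ys,xs=np.where(l==i)
    r=cv2.minAreaRect(np.c_[xs+x0,ys+y0].astype(np.float32));print(st[i],np.round(cv2.boxPoints(r),1).tolist())
    for z in(.23,.238):print(z,[ray(c,p,z)[:2] for p in cv2.boxPoints(r)])
print("near tri",tri(t,(362.3,268.7),w,(251,228)))
print("wall corners wrist z.184",ray(w,(341,210),.184),ray(w,(168,221),.184))
print("wall corners top/wrist",tri(t,(335.6,277.5),w,(341,210)),tri(t,(388.5,268.7),w,(168,221)))
```

```text
[15 40  4  4 10] [[359.6000061035156, 267.79998779296875], [361.0, 265.0], [363.0, 266.0], [361.6000061035156, 268.79998779296875]]
0.23 [array([ 0.462, -0.045]), array([ 0.472, -0.05 ]), array([ 0.468, -0.056]), array([ 0.459, -0.052])]
0.238 [array([ 0.461, -0.044]), array([ 0.471, -0.049]), array([ 0.468, -0.055]), array([ 0.458, -0.051])]
[   0   21   45   92 1868] [[225.0, 226.0], [269.0, 226.0], [269.0, 317.0], [225.0, 317.0]]
0.23 [array([ 0.453, -0.077]), array([ 0.446, -0.036]), array([ 0.538, -0.024]), array([ 0.545, -0.067])]
0.238 [array([ 0.451, -0.075]), array([ 0.444, -0.035]), array([ 0.534, -0.023]), array([ 0.541, -0.065])]
near tri (array([ 0.465, -0.06 ,  0.171]), [array([0.2, 0.1]), array([1.3, 0.9])])
wall corners wrist z.184 [0.426 0.032 0.184] [ 0.468 -0.149  0.184]
wall corners top/wrist (array([0.431, 0.031, 0.176]), [array([-0.2,  0.5]), array([-2. ,  3.3])]) (array([ 0.466, -0.146,  0.192]), [array([-0. , -0.1]), array([-0.2, -0.6])])
```

>>> play_rows([
  [0,[1.3,0,-2],[0,0,1]],
  [0,[1.3,0,-2],[0,0,0]],
  [0,[1.3,0,-2],[0,0,0]],
  [0,[1.3,0,-1.7],[0,0,0]],
  [0,[1.3,0,-1.3],[0,0,0]],
])

```text
time: 2.63
tcp_pos: [0.5107, 0.0106, 0.2789]
orientation: [3.142, -0.001, -2.954]
force: [-0.5, 0.7, 0.0]
gripper_width: 0.0004
grip_force: 0.0
```

>>> play_rows([
  [0,[0,0,-1],[0,0,0]],
  [0,[0,0,-1],[0,0,0]],
  [0,[0,0,-1],[0,0,0]],
  [0,[0,0,-1],[0,0,0]],
  [0,[0,0,-1],[0,0,0]],
])

```text
time: 3.05
tcp_pos: [0.5103, 0.0101, 0.23]
orientation: [3.141, 0.001, -2.955]
force: [0.1, 0.2, 0.3]
gripper_width: 0.0003
grip_force: 0.0
```

>>> play_rows([
  [0,[0,0,-0.6],[0,0,0]],
  [0,[0,0,-0.6],[0,0,0]],
  [0,[0,0,-0.6],[0,0,0]],
  [0,[0,0,-0.6],[0,0,0]],
  [0,[0,0,-0.6],[0,0,0]],
])

```text
time: 3.47
tcp_pos: [0.5107, 0.0098, 0.2001]
orientation: [3.142, 0.0, -2.955]
force: [-0.1, 0.1, 1.4]
gripper_width: 0.0004
grip_force: 0.5
```

>>> play_rows([
  [0,[0,0,-0.3],[0,0,0]],
  [0,[0,0,-0.3],[0,0,0]],
  [0,[0,0,-0.3],[0,0,0]],
  [0,[0,0,-0.2],[0,0,0]],
  [0,[0,0,-0.2],[0,0,0]],
])

```text
time: 3.88
tcp_pos: [0.5108, 0.0099, 0.1875]
orientation: [3.142, 0.001, -2.955]
force: [-0.2, 0.6, 2.3]
gripper_width: 0.0006
grip_force: 0.5
```

>>> play_rows([
  [0,[0,0,-0.1],[0,0,0]],
  [0,[0,0,-0.1],[0,0,0]],
  [0,[0,0,-0.1],[0,0,0]],
])

```text
time: 4.13
tcp_pos: [0.5112, 0.01, 0.1861]
orientation: [3.141, 0.002, -2.955]
force: [-15.8, 2.5, 49.1]
gripper_width: 0.0003
grip_force: 24.4
```

>>> play_rows([
  [0,[0,0,0.5],[0,0,0]],
  [0,[0,0,2],[0,0,0]],
  [0,[0,0,3],[0,0,0]],
  [0,[0,0,3],[0,0,0]],
  [0,[0,0,1],[0,0,0]],
])

```text
time: 4.55
tcp_pos: [0.5118, 0.0095, 0.283]
orientation: [-3.142, 0.004, -2.956]
force: [0.8, 0.0, 0.7]
gripper_width: 0.0005
grip_force: 0.0
```

>>> play_rows([
  [0,[0.4,-2.2,0],[0,0,0]],
  [0,[0.4,-2.2,0],[0,0,0]],
  [0,[0.4,-2.2,0],[0,0,0]],
  [0,[0.4,-2.2,0],[0,0,0]],
  [0,[0.4,-2,0],[0,0,0]],
])

```text
time: 4.97
tcp_pos: [0.5306, -0.0996, 0.2792]
orientation: [-3.141, 0.0, -2.955]
force: [0.9, 0.2, 0.4]
gripper_width: 0.0004
grip_force: 0.0
```

Run:
```python
from station import ctrl
import cv2,pickle
c={n:ctrl.read_camera(n) for n in("wrist","side","top")};pickle.dump(c,open("c2.pkl","wb"))
cv2.imwrite("pics/w2.png",c["wrist"]["frame"]);s=ctrl.sense();print(s["tcp_pos"],s["orientation"],s["force"])
```

```text
[ 0.53041895 -0.09962104  0.27902025] [-3.14094004e+00 -5.46991347e-04 -2.95770999e+00] [0.32530808 0.89071393 0.06141321]
```

View pics/w2.png

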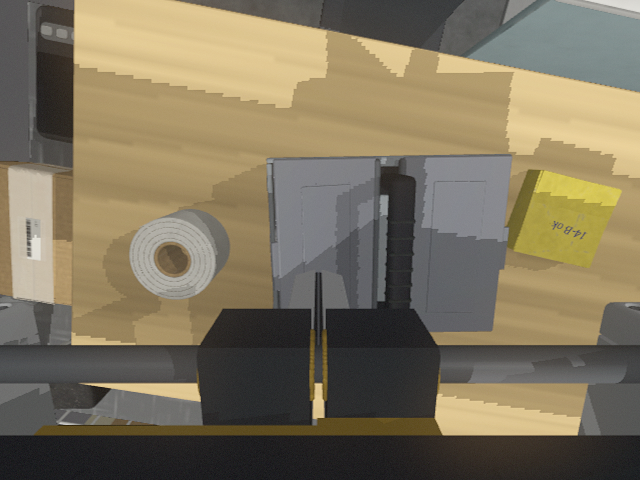

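The left cover (columns 400–510) is shut flat and the right one is still open. The handle runs from (400,178) to about (398,305), nearly aligned with the tool.

>>> play_rows([
  [0,[0,0,-1.5],[0,0,0]],
  [0,[0,0,-1.5],[0,0,0]],
  [0,[0,0,-1.2],[0,0,0]],
  [0,[0,0,-1],[0,0,0]],
  [0,[0,0,-1],[0,0,0]],
])

```text
time: 5.53
tcp_pos: [0.5306, -0.0977, 0.2166]
orientation: [3.142, -0.0, -2.955]
force: [0.8, 0.5, -0.6]
gripper_width: 0.0005
grip_force: 0.0
```

>>> play_rows([
  [0,[0,0,-0.6],[0,0,0]],
  [0,[0,0,-0.6],[0,0,0]],
  [0,[0,0,-0.6],[0,0,0]],
  [0,[0,0,-0.5],[0,0,0]],
  [0,[0,0,-0.3],[0,0,0]],
])

```text
time: 5.95
tcp_pos: [0.5309, -0.0986, 0.1914]
orientation: [-3.141, 0.001, -2.955]
force: [-0.3, -2.5, 7.0]
gripper_width: 0.0002
grip_force: 3.0
```

>>> play_rows([
  [0,[0,0,-0.1],[0,0,0]],
  [0,[0,0,-0.1],[0,0,0]],
])

```text
time: 6.12
tcp_pos: [0.5308, -0.0984, 0.1895]
orientation: [-3.141, 0.001, -2.955]
force: [0.2, -1.7, 4.4]
gripper_width: 0.0005
grip_force: 2.3
```

>>> play_rows([
  [0,[0,0,-0.1],[0,0,0]],
  [0,[0,0,-0.1],[0,0,0]],
  [0,[0,0,-0.1],[0,0,0]],
])

```text
time: 6.37
tcp_pos: [0.5308, -0.0981, 0.1868]
orientation: [3.142, 0.001, -2.955]
force: [-5.9, 1.7, 23.2]
gripper_width: 0.0005
grip_force: 11.4
```

>>> play_rows([
  [0,[0,0,-0.05],[0,0,0]],
  [0,[0,0,0],[0,0,0]],
])

```text
time: 6.53
tcp_pos: [0.5309, -0.0981, 0.1869]
orientation: [3.141, 0.001, -2.955]
force: [-6.4, 1.0, 19.7]
gripper_width: 0.0002
grip_force: 9.8
```

>>> play_rows([
  [0,[0,0,0.5],[0,0,0]],
  [0,[0,0,2],[0,0,0]],
  [0,[0,0,3],[0,0,0]],
  [0,[-0.5,0,3.5],[0,0,0]],
  [0,[-2.5,0,3],[0,0,0]],
])

```text
time: 6.95
tcp_pos: [0.5019, -0.0977, 0.3073]
orientation: [-3.14, -0.0, -2.954]
force: [-0.3, 0.6, 0.3]
gripper_width: 0.0005
grip_force: 0.0
```

>>> play_rows([
  [9.4,[-3,1,0],[0,0,0]],
  [9.4,[-2,1,0],[0,0,0]],
  [9.4,[0,1,0],[0,0,0]],
  [9.4,[0,0,0],[0,0,0]],
  [9.4,[0,0,0],[0,0,0]],
])

```text
time: 7.37
tcp_pos: [0.451, -0.0678, 0.306]
orientation: [3.141, 0.0, -2.954]
force: [-0.5, 0.3, -0.5]
gripper_width: 0.0304
grip_force: 0.0
```

Run:
```python
from station import ctrl
import cv2,pickle
c={n:ctrl.read_camera(n) for n in("wrist","side","top")};pickle.dump(c,open("c3.pkl","wb"))
cv2.imwrite("pics/w3.png",c["wrist"]["frame"]);s=ctrl.sense();print(s["tcp_pos"],s["orientation"],s["force"])
```

```text
[ 0.45104175 -0.06874627  0.30565972] [-3.14079751e+00 -8.03029598e-04 -2.95577561e+00] [ 0.48356846 -0.57737852 -0.17269488]
```

View pics/w3.png

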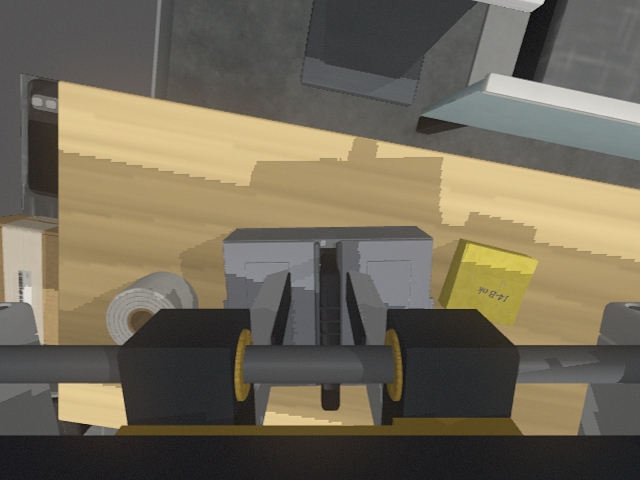

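Both covers now look shut and flat. The handle's near end is at (329,250) and its far end at (330,408), and the near cover edge runs from (224,242) to (433,238).

Run:
```python
from h import *;import pickle
d=pickle.load(open("c3.pkl","rb"));e=pickle.load(open("c2.pkl","rb"));w=d["wrist"];np.set_printoptions(precision=3,suppress=True)
A=ray(w,(329,251),.236);B=ray(w,(330,408),.236);print(A,B,(A+B)/2,np.degrees(np.arctan2(B[1]-A[1],B[0]-A[0])),np.linalg.norm(A-B))
C=ray(w,(224,242),.187);D=ray(w,(433,238),.187);print(C,D,np.linalg.norm(C-D),np.degrees(np.arctan2(-(D-C)[0],(D-C)[1])))
print(tri(w,(329,251),e["wrist"],(401,177)))
print(tri(w,(433,238),e["wrist"],(511,155)))
g=w["frame"][:,:,:].max(2)
for r in(290,300,310,320,330):print(r,300+np.where(g[r,300:360]<70)[0])
print(200+np.where(g[380:425,330]<70)[0]+180)
```

```text
[ 0.447 -0.06   0.236] [ 0.582 -0.032  0.236] [ 0.514 -0.046  0.236] 11.522264751972328 0.13686378858630366
[ 0.469 -0.149  0.187] [0.431 0.033 0.187] 0.18549519441377083 11.86029558146329
(array([ 0.462, -0.052,  0.193]), [array([4. , 3.9]), array([-4.6, -4.5])])
(array([0.432, 0.035, 0.182]), [array([0.1, 0.1]), array([-0.1, -0.1])])
290 [320 321 322 323 324 325 326 327 328 329 330 331 332 333 334 335 336 337
 338 339 340 346 347 348 349 350 351 352 353]
300 [315 316 319 320 321 322 323 324 325 326 327 328 329 330 331 332 333 334
 335 336 337 338 339 340 346 347 348 349 350 351 352 353 354 355]
310 [315 316 319 320 321 322 323 324 325 326 327 328 329 330 331 332 333 334
 335 336 337 338 339 340 348 349 350 351 352 353 354 355 356 357 358]
320 [315 316 317 319 320 321 322 323 324 325 326 327 328 329 330 331 332 333
 334 335 336 337 338 339 340 341 350 351 352 353 354 355 356 357 358 359]
330 [315 316 317 319 320 321 322 323 324 325 326 327 328 329 330 331 332 333
 334 335 336 337 338 339 340 352 353 354 355 356 357 358 359]
[383 384 385 386 387 388 389 390 391 392 393 394 395 396 397 398 399 400
 401 402 403 404 405 406 407 408 409]
```

>>> play_rows([
  [6,[1.5,0.5,0],[0,0,0.9]],
  [6,[1.5,0.5,0],[0,0,0]],
  [6,[1.5,0.5,0],[0,0,0]],
  [6,[1.5,0.5,0],[0,0,0]],
  [6,[1,0.45,0],[0,0,0]],
])

```text
time: 7.93
tcp_pos: [0.522, -0.0438, 0.3053]
orientation: [-3.141, -0.001, -2.94]
force: [0.0, -0.5, -0.9]
gripper_width: 0.06
grip_force: 0.0
```

>>> play_rows([
  [6,[0,0,-2],[0,0,0]],
  [6,[0,0,-2],[0,0,0]],
  [6,[0,0,-2],[0,0,0]],
  [6,[0,0,-1],[0,0,0]],
  [6,[0,0,-1],[0,0,0]],
])

```text
time: 8.35
tcp_pos: [0.5205, -0.0441, 0.225]
orientation: [-3.141, -0.001, -2.94]
force: [0.0, 0.3, -0.1]
gripper_width: 0.0601
grip_force: 0.0
```

>>> play_rows([
  [6,[0,0,-1],[0,0,0]],
  [6,[0,0,-0.5],[0,0,0]],
  [6,[0,0,0],[0,0,0]],
])

```text
time: 8.6
tcp_pos: [0.5204, -0.0438, 0.2102]
orientation: [-3.141, -0.001, -2.94]
force: [-0.3, 0.2, 0.1]
gripper_width: 0.0599
grip_force: 0.0
```

Now I close on the bar, gently at first and then at full grip.

>>> play_rows([
  [3,[0,0,0],[0,0,0]],
  [2,[0,0,0],[0,0,0]],
  [0,[0,0,0],[0,0,0]],
  [0,[0,0,0],[0,0,0]],
  [0,[0,0,0],[0,0,0]],
], force=15)

```text
time: 9.02
tcp_pos: [0.5207, -0.0437, 0.2112]
orientation: [-3.142, 0.001, -2.939]
force: [-0.9, 0.8, -0.0]
gripper_width: 0.0302
grip_force: 0.0
```

>>> play_rows([
  [0,[0,0,0],[0,0,0]],
  [0,[0,0,0],[0,0,0]],
  [0,[0,0,0],[0,0,0]],
  [0,[0,0,0],[0,0,0]],
  [0,[0,0,0],[0,0,0]],
], force=60)

```text
time: 9.43
tcp_pos: [0.5207, -0.0439, 0.2111]
orientation: [-3.141, 0.0, -2.94]
force: [0.6, -2.1, 2.5]
gripper_width: 0.0153
grip_force: 60.0
```

>>> play_rows([
  [0,[0,0,0.1],[0,0,0]],
  [0,[0,0,0.2],[0,0,0]],
  [0,[0,0,0.3],[0,0,0]],
  [0,[0,0,0.4],[0,0,0]],
  [0,[0,0,0.5],[0,0,0]],
])

```text
time: 9.85
tcp_pos: [0.5203, -0.0436, 0.226]
orientation: [3.142, -0.001, -2.939]
force: [1.1, -0.2, -8.7]
gripper_width: 0.0156
grip_force: 60.0
```

Run:
```python
from station import ctrl
import cv2,numpy as np
c=ctrl.read_camera("wrist");cv2.imwrite("pics/w4.png",c["frame"]);s=ctrl.sense();print(s["tcp_pos"],s["force"],s["moment"],s["grip_force"])
```

```text
[ 0.52086569 -0.04365266  0.22716508] [ 0.80778979 -0.15464977 -5.84171157] [-0.0948416  -0.07679924  0.00310072] 59.996652603149414
```

View pics/w4.png

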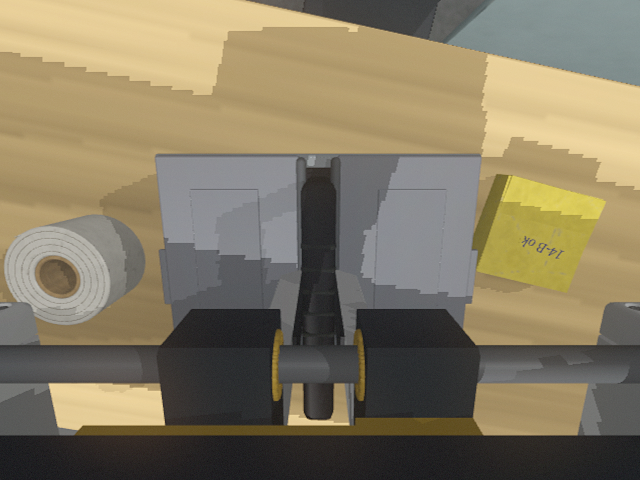

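The caddy hangs level and centred, with its cover edge horizontal at row 155 from column 157 to 480, and both covers are shut. I'll keep lifting.

>>> play_rows([
  [0,[0,0,0.5],[0,0,0]],
  [0,[0,0,0.7],[0,0,0]],
  [0,[0,0,0.7],[0,0,0]],
  [0,[0,0,0.7],[0,0,0]],
  [0,[0,0,0.7],[0,0,0]],
])

```text
time: 10.32
tcp_pos: [0.5207, -0.0437, 0.2598]
orientation: [-3.141, 0.0, -2.939]
force: [0.5, 1.4, -8.8]
gripper_width: 0.0154
grip_force: 60.0
```

>>> play_rows([
  [0,[0,0,0.8],[0,0,0]],
  [0,[0,0,0.8],[0,0,0]],
  [0,[0,0,0.8],[0,0,0]],
  [0,[0,0,0.8],[0,0,0]],
  [0,[0,0,0.8],[0,0,0]],
])

```text
time: 10.73
tcp_pos: [0.5206, -0.0437, 0.2998]
orientation: [-3.141, 0.0, -2.939]
force: [-0.8, -0.1, -7.9]
gripper_width: 0.0158
grip_force: 60.0
```

>>> play_rows([
  [0,[0,0,0.8],[0,0,0]],
  [0,[0,0,0.8],[0,0,0]],
  [0,[0,0,0.7],[0,0,0]],
  [0,[0,0,0.5],[0,0,0]],
  [0,[0,0,0.2],[0,0,0]],
])

```text
time: 11.15
tcp_pos: [0.5208, -0.0437, 0.3298]
orientation: [-3.141, 0.001, -2.939]
force: [-0.3, 0.0, -9.9]
gripper_width: 0.0154
grip_force: 60.0
```

>>> play_rows([
  [0,[0,0,0],[0,0,0]],
  [0,[0,0,0],[0,0,0]],
  [0,[0,0,0],[0,0,0]],
  [0,[0,0,0],[0,0,0]],
  [0,[0,0,0],[0,0,0]],
])

```text
time: 11.57
tcp_pos: [0.5205, -0.0437, 0.3287]
orientation: [-3.142, -0.0, -2.94]
force: [-0.9, 0.5, -8.2]
gripper_width: 0.0156
grip_force: 60.0
```

>>> play_rows([
  [0,[0,0,0],[0,0,0]],
  [0,[0,0,0],[0,0,0]],
  [0,[0,0,0],[0,0,0]],
  [0,[0,0,0],[0,0,0]],
  [0,[0,0,0],[0,0,0]],
])

```text
time: 11.98
tcp_pos: [0.5206, -0.0437, 0.3289]
orientation: [-3.142, 0.0, -2.939]
force: [-0.2, 0.6, -8.6]
gripper_width: 0.0156
grip_force: 60.0
```

Run:
```python
from station import ctrl
import cv2,numpy as np
a=ctrl.read_camera("wrist")["frame"];b=ctrl.read_camera("side")["frame"]
cv2.imwrite("pics/w5.png",np.hstack([cv2.resize(a,(400,300)),cv2.resize(b[100:340,250:570],(400,300))]));s=ctrl.sense();print(s["tcp_pos"],s["orientation"],s["force"],s["grip_force"],s["gripper_width"])
```

```text
[ 0.52058905 -0.043709    0.3289153 ] [-3.14152475e+00  3.45146103e-05 -2.93946862e+00] [ 0.47589156 -0.41030918 -8.83016901] 59.99642193317413 0.015514059727866205
```

View pics/w5.png

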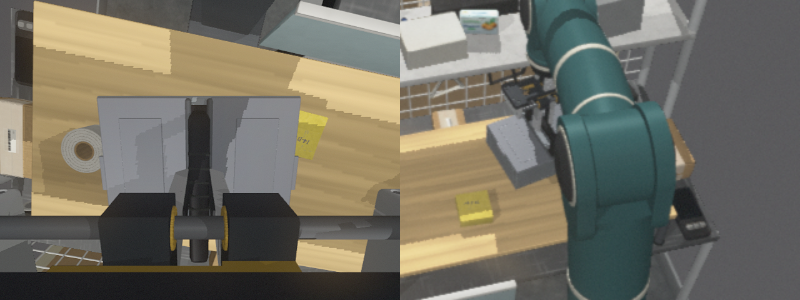

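The caddy hangs level about 12 cm up. Its cover edge is horizontal at row 97, both covers are shut, and the bystanders haven't moved.

```bash
python3 -c "
from station import ctrl
print(ctrl.hand_in())"
```

```text
the job is handed in; nothing more can be done
None
```

I pressed both covers shut and handed the job in at about 12 s with the caddy held level by its handle about 12 cm above the riser; the cameras showed the covers still shut and the bystanders in view where they stood, but the hand-in returned no verdict.

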